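Hook the board tray out to its sprung stop

ROBOT

A 6-joint arm with a two-finger parallel gripper is mounted at the origin on the work surface. World frame = base frame: x ahead of the robot, y to its left, z up, the work surface at z = 0. Lengths are in m, angles in rad, forces in N, time in s.
With the tool pointing down it reaches from about 0.325 to 0.9 m from the base axis. Payload 3.5 kg.
Tool frame: the origin (TCP) lies between the finger pads; the fingertips stand 14 mm ahead of it and the grasp point (between the pads) lies 5 mm behind it; z points along the fingers, y is the line along which they close (so a half turn about z gives the same grasp; the last joint's range is limited). The gripper opens to 85 mm and grips with 20 to 120 N. Pads are 22 mm wide; open, the fingers measure 114 mm over their backs; the gripper's body (76 mm by 85 mm) begins 54 mm behind the grasp point. The pads swing forward as they close: fully open they stand 13 mm farther back than shut.
Start: joints at [1.003, 0.276, -0.026, 1.268, 0, 1.467], TCP at [0.28, 0.559, 0.245] pointing down, gripper open.
Joint ranges: [-3.12, 3.12], [-0.85, 1.88], [-1.08, 1.24], [-1.95, 2.15], [-1.57, 1.53], [-3.14, 3.14]. Speed limits (rad/s): [2.57, 2.57, 3.14, 3.14, 3.14, 3.14].

INTERFACE

Orientations are given as [roll, pitch, yaw] about the fixed x, y, z axes, in that order (R = Rz(yaw) Ry(pitch) Rx(roll)).
In Python, from plant import * gives the robot as it stands. The module is installed in compiled form; this text tells all that it offers.
- The arm moves only by the shell command python3 -m handwheel 'ROWS' [OPENING]. ROWS is JSON, one flat list of numbers, 4 for each row, row after row: the shift along the tool's x, y, z in m, then the turn about the tool's z in degrees. A call has 1 to 20 rows; each row is the pose to reach, as a shift and turn from the pose commanded when the call began, along the tool's axes at that moment; what a row does not reach only later rows make up. A row lasts 1/10 s, in which the tool goes at most 50 mm and 8.59 degrees, less where a joint would pass 70% of its speed; a pose out of reach is approached as far as the arm can. A call with a gripper value outside its range is refused whole. OPENING is the finger opening in m, from 0 to 0.0854, set as the call begins (- or left out, the last holds). The fingers move at their own pace and stop on an object; the grip force is fixed at half the most. Time passes only in rows, so rows that repeat a pose let the fingers close. It gives the time, the measured TCP pose, the force, the opening and the grip force at its end, in the units of the state.
- read_state(): the state, without advancing time (a new reading comes with each control period).
- snapshot(name): name is "scene" or "top" or "wrist"; returns a dict with "image" (420x560x3 uint8, red, green, blue), "camera_matrix" (3x3 intrinsics, pixels), "k1" (the pictures are not rectified: a ray, as slopes to the right and down, at radius r is drawn at 1 + k1 r^2 times it, then the intrinsics apply), "cam_to_world" (4x4, takes a point from camera to world coordinates); the wrist camera has in their place "mount" (4x4, takes a point from camera to tool coordinates, whose origin is the TCP and whose axes are the flange's). Camera axes: x right, y up, looking along -z (the intrinsics and any distortion apply to the point x, -y, -z); pixel columns grow to the right and rows downward; lengths in m; the calibration is good to about 2 mm. A picture is of the moment at which its call begins: read the wrist's pose just before it. There is no depth.
- close_job(): hands the job in; it is judged then, once.
Trained networks look in a picture, given as the dict that the camera call returned (one of the last four; its "shot" number tells which), for a name from the list of things; names that differ only in an ending like _2 or _b are one class to them, and where a whole thing is asked for, a point or a joint stands for the part that bears it (a point fixed in the world has none). Each returns a list of dicts, best first, with "conf" (0 to 1); they miss things now and then, are a little off and sometimes report something else, mostly with a low value. They report only what shows in the picture. A call takes as long as a camera call. They do not tell look-alikes from the thing itself.
- look_for(picture, query): "at" ([x, y, z] in m, in the coordinates of the camera as it stood for that picture, good to about 4 mm: the middle of the surface that is visible of it).
- silhouettes(picture, query): "pixels" (420x560 bool, what is visible of it).
The state is a dict: "time": time; "joint_pos": joint angles; "qvel": joint speeds; "joint_torque": joint torques, N m; "ee_pos": TCP position; "tcp_rot": TCP orientation; "force": force on the tool from outside, world axes, zero at the start; "torque": the same for the moment, N m; "grip_width": finger opening in m; "finger_force": force on a finger pad.
Only numpy, scipy, OpenCV 4.12 (cv2) and the standard library are available. Lean on these libraries where they do the work, as an engineer would, in place of code of your own. Each camera call takes 0.05 s, during which the arm holds its last target. There are 200 camera calls.

TASK

Pick up the orange-handled hook tool, drop its prong into the pull loop on the board tray and drag the tray out of the test enclosure until it leans firmly on its sprung stop, without yanking, and hold it there for a moment. Then unhook, leaving the tray drawn out, and lay the hook tool upright back on the middle of the blue mat. The rig may be live, so never touch the tray with the gripper or arm, and leave everything else on the bench alone.

Things in the scene. Friction and masses are not known exactly. Their poses are not given: they have to be found in the camera images.
- hook_handle (a point): Centre of the hook tool's orange handle, a block 90 mm long (x), 30 mm wide (y), 44 mm high (z); this point is 22 mm above its underside. It stands upright on the blue mat. x points along the handle to the hook, z up. A 7 mm steel rod runs forward 16 mm above this point and, 100 mm ahead (+x) of it, turns down as a prong that ends 19 mm below this point.
- hook_tip (a point): Lower end of the prong, on its centre line: 100 mm ahead (+x) of hook_handle and 14 mm below it; the metal ends 5 mm lower. Axes as hook_handle.
- pull_loop (a point): Centre of the opening of the red steel pull loop on the tray's front: a flat level U of 6 mm bar, opening 23 mm along x, 20 mm along y, free above and below, bars at this height (55 mm above the bench). The bar nearest the robot is centred 14.5 mm to -x of this point; the tray's yellow front plate begins 11.5 mm to +x and rises 7 mm above it. x points into the enclosure, z up.
- tray: Board tray: blue with yellow front plate, 144 mm wide, 200 mm long, 56 mm high, about 0.7 kg (varies), loose in the enclosure's bay with 3 mm play each side; slides on the bay's floor and apron, which takes about 1 to 6 N. Origin: foot of the front plate's outer face, mid width. x points into the enclosure: drag it to -x.
- rig: White test enclosure, fixed: 250 mm deep, 190 mm wide, 82 mm high, its bay open towards the robot. Origin: on the bench, middle of the bay's mouth; x points into the bay, z up. An aluminium apron, 6 mm thick with side rails to 18 mm above the bench, runs from the mouth 170 mm to -x; the tray's sprung stop stands on it.
- mat: Blue bench mat, fixed, 240 x 280 x 3 mm; origin in the middle of its underside. The hook tool lies on it and goes back on it.
- hook: The hook tool as a whole, 0.14 kg; origin at the handle's underside, 22 mm under hook_handle, axes the same. To use it, lower the prong into the pull loop from above, tool x along the bay's x, until the loop's bar is at about the height of the handle's centre. Grip it firmly enough for a 20 N pull along x.
- driver: red-handled screwdriver lying on the blue mat, about 170 mm long; keep clear of it
- meter: yellow handheld multimeter lying on the bench, 160 x 80 x 34 mm; bystander
- spool: solder spool standing on the bench, 56 mm across, 46 mm high; bystander
- cleaner: white plastic bottle, 52 mm across, 130 mm high; bystander
- bin: red open parts bin, 80 x 120 x 50 mm; bystander
- board: loose blue circuit board, 100 x 70 mm; bystander
- mug: white mug, 80 mm across, 95 mm high; bystander
- apron (a point): A point on the apron's top, mid width, 75 mm before the bay's mouth. The stop on it: two black pads 58 to 70 mm left and right of the middle, under 36 mm high, set differently each time (place not reported): the tray meets them 30 to 100 mm from its start. They yield 2.2 N per mm for 12 mm, then are solid. Firmly on: pull of 10 to 25 N, best about 15, tray still, for half a second. Easing off, it springs back a little.
Things that resemble listed ones, but are neither listed nor needed, are in the scene too. Of the things like the hook, leave any that is green; of the rest the larger one is meant.

How it is judged:
By the outcome, as a careful person would: the job done as asked, in the order asked, and still so for the second after the job is handed in, with the robot touching nothing.
It also fails if it takes over 72 s, if anything falls off the work surface, if the arm or the gripper's body presses on something with over 40 N, if the wrist force passes 120 N, or if a joint passes its speed limit or range.

## Working session

There is one attempt and no reset: what is moved stays moved. The work goes in short steps, Python scripts to look and compute and a shell command to move; the robot and the scene stay as the last step left them, time stands still between calls to the robot, and variables do not carry over. Pictures are saved under pics/ and viewed, at most 10 in all, crops included, and the job is handed in when it is done.

```bash
mkdir -p pics
cat > h.py <<'E'
from plant import *
import numpy as np, cv2
from scipy.spatial.transform import Rotation as R
def save(p,n,crop=None,s=1):
    im=p["image"][:,:,::-1]
    if crop: im=im[crop[1]:crop[3],crop[0]:crop[2]]
    cv2.imwrite("pics/"+n,cv2.resize(im,None,fx=s,fy=s,interpolation=cv2.INTER_CUBIC))
def T(p,st=None):
    if "cam_to_world" in p: return np.array(p["cam_to_world"])
    M=np.eye(4); M[:3,:3]=R.from_euler("xyz",st["tcp_rot"]).as_matrix(); M[:3,3]=st["ee_pos"]
    return M@np.array(p["mount"])
def pix2w(p,M,uv,z):
    K=np.array(p["camera_matrix"]);k=p["k1"]
    d=np.array([(uv[0]-K[0,2])/K[0,0],(uv[1]-K[1,2])/K[1,1]]);s=d.copy()
    for _ in range(20): s=d/(1+k*(s@s))
    r=M[:3,:3]@np.array([s[0],-s[1],-1]); return M[:3,3]+r*(z-M[2,3])/r[2]
def w2pix(p,M,X):
    c=np.linalg.inv(M)@np.append(X,1); s=np.array([c[0],-c[1]])/-c[2]; s=s*(1+p["k1"]*(s@s)); K=np.array(p["camera_matrix"])
    return np.array([K[0,0]*s[0]+K[0,2],K[1,1]*s[1]+K[1,2]])
def find(p,M,q):
    for d in look_for(p,q):
        a=(M@np.append(d["at"],1))[:3]; print(q,round(d["conf"],2),a.round(4),w2pix(p,M,a).round())
E
python3 - <<'E'
from h import *
print(read_state())
a=snapshot("top");save(a,"top.png");M=T(a);print(M.round(3))
for q in["hook_handle","hook_tip","hook","pull_loop","tray","rig","mat","driver","apron"]: find(a,M,q)
b=snapshot("scene");save(b,"scene.png");M=T(b)
for q in["hook_handle","hook_tip","pull_loop","tray"]: find(b,M,q)
E
```

```text
{'time': 0.0, 'joint_pos': array([ 1.00258717e+00,  2.77181362e-01, -2.78646317e-02,  1.26800023e+00,
       -1.15638587e-05,  1.46738121e+00]), 'qvel': array([-0.0004031 ,  0.00122472,  0.00012032, -0.00037509,  0.00190138,
       -0.00116188]), 'joint_torque': array([ 6.88966929e-05, -4.45508659e+01,  2.95201868e+01,  1.63838599e-02,
       -4.01998914e-04,  1.04655305e-05]), 'ee_pos': array([0.27977061, 0.55806139, 0.24413729]), 'tcp_rot': array([-3.13935358e+00, -2.20756937e-04,  2.67679838e+00]), 'force': array([ 0.350353  , -0.6511299 , -0.05118867]), 'torque': array([ 0.02792798, -0.01637015,  0.01142003]), 'finger_force': 0.0, 'grip_width': 0.08552217351428329}
[[ 0.136  0.965 -0.225  0.271]
 [-0.991  0.133 -0.027  0.01 ]
 [ 0.004  0.227  0.974  0.967]
 [ 0.     0.     0.     1.   ]]
hook_handle 0.88 [0.3639 0.0153 0.0432] [281. 262.]
hook_handle 0.75 [ 0.2123 -0.3628  0.0305] [434. 350.]
hook_handle 0.56 [ 0.4192 -0.2465  0.0464] [392. 254.]
hook_tip 0.91 [ 0.4201 -0.245   0.0452] [392. 253.]
hook_tip 0.71 [0.3624 0.0168 0.038 ] [280. 263.]
hook_tip 0.7 [ 0.212  -0.3568  0.0301] [432. 350.]
hook_tip 0.69 [0.5173 0.4181 0.0342] [131. 180.]
hook 0.83 [ 0.4219 -0.2445  0.0454] [392. 253.]
hook 0.7 [0.3618 0.0202 0.0449] [279. 262.]
pull_loop 0.8 [0.6834 0.0842 0.0349] [271. 136.]
tray 0.84 [0.6849 0.0826 0.0322] [272. 136.]
rig 0.6 [0.7393 0.0876 0.0816] [273. 108.]
mat 0.91 [ 0.4599 -0.3058  0.0024] [412. 243.]
driver 0.94 [ 0.4194 -0.3989  0.0258] [452. 263.]
apron 0.88 [0.7347 0.0856 0.0825] [273. 109.]
hook_handle 0.95 [ 0.4378 -0.2606  0.0395] [207. 256.]
hook_handle 0.82 [0.3905 0.0019 0.0409] [253. 208.]
hook_handle 0.49 [ 0.228  -0.366   0.0322] [131. 250.]
hook_tip 0.64 [ 0.228  -0.3684  0.0265] [131. 252.]
hook_tip 0.57 [0.3895 0.0008 0.0416] [253. 208.]
hook_tip 0.56 [ 0.439  -0.263   0.0404] [207. 256.]
```

View pics/top.png

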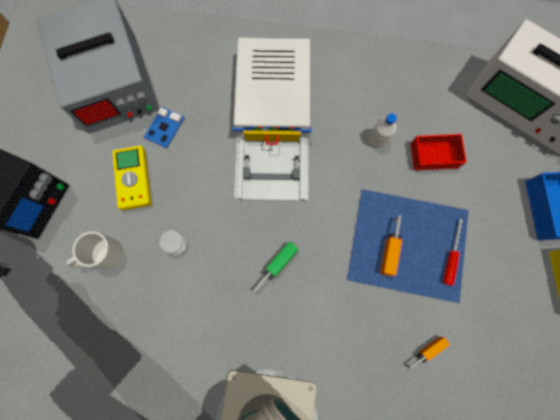

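View pics/scene.png

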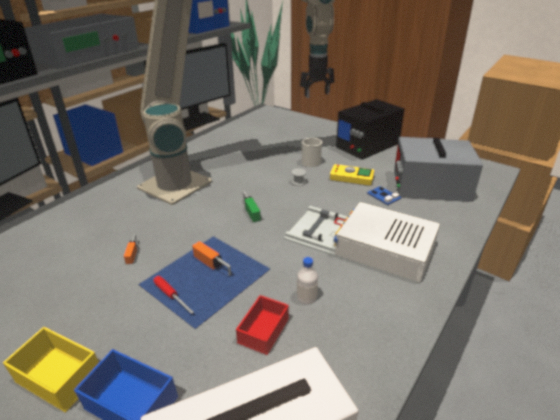

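The things like the hook are: green at (281,262), excluded; large orange on the mat at (393,253); small orange at (432,350). The larger orange one on the mat fits. I'll confirm it in a crop and measure the geometry.

Run:
```python
from h import *
a=snapshot("top");M=T(a);save(a,"crop.png",(225,95,475,360),2.2)
def rect(q,z,n=3):
    for d in silhouettes(a,q)[:n]:
        m=d["pixels"].astype(np.uint8); ys,xs=np.nonzero(m)
        P=np.array([pix2w(a,M,(x,y),z)[:2] for x,y in zip(xs,ys)],np.float32)
        r=cv2.minAreaRect(P); print(q,round(d["conf"],2),len(xs),"px mean",xs.mean().round(),ys.mean().round(),np.round(r[0],4),np.round(r[1],3),round(r[2],1))
rect("mat",.003);rect("rig",.082);rect("hook_handle",.04);rect("hook",.04);rect("tray",.05);rect("pull_loop",.055);rect("driver",.02)
```

```text
mat 0.82 9236 px mean 408.0 244.0 [ 0.4565 -0.2985] [0.281 0.24 ] 86.5
mat 0.17 670 px mean 391.0 252.0 [ 0.4492 -0.256 ] [0.039 0.153] 84.5
rig 0.59 10622 px mean 272.0 115.0 [0.7201 0.0858] [0.442 0.193] 7.3
rig 0.2 478 px mean 173.0 243.0 [0.3696 0.2678] [0.06 0.05] 61.8
hook_handle 0.71 631 px mean 391.0 253.0 [ 0.4405 -0.2457] [0.038 0.145] 83.2
hook_handle 0.61 576 px mean 279.0 262.0 [0.3519 0.028 ] [0.033 0.142] 55.9
hook 0.82 461 px mean 431.0 350.0 [ 0.2049 -0.3437] [0.029 0.109] 40.9
hook 0.72 658 px mean 391.0 252.0 [ 0.4406 -0.2447] [0.037 0.146] 85.0
hook 0.65 599 px mean 279.0 262.0 [0.3491 0.027 ] [0.032 0.145] 57.3
tray 0.69 875 px mean 272.0 135.0 [0.6778 0.0808] [0.049 0.143] 7.9
pull_loop 0.94 854 px mean 272.0 135.0 [0.6756 0.0804] [0.049 0.143] 7.9
```

View pics/crop.png

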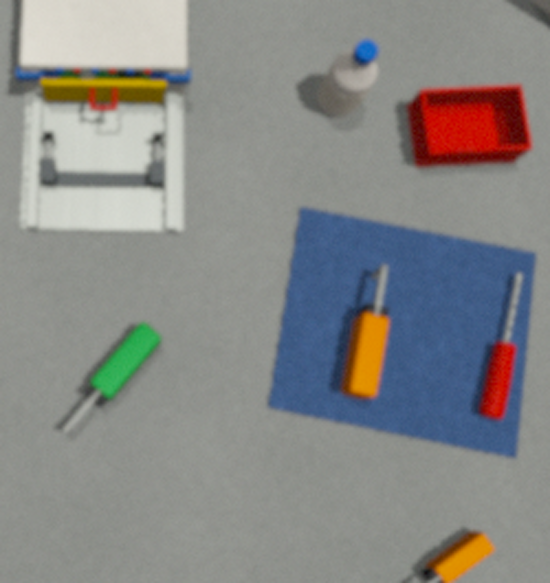

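The crop shows the large orange hook on the blue mat at about (367,355) in the crop, with its prong pointing away from the robot. It is the one meant. Now I'll go above it.

```bash
python3 -m handwheel '[-0.486,-0.656,0,-21.6,-0.486,-0.656,0,-21.6,-0.486,-0.656,0,-21.6,-0.486,-0.656,0,-21.6,-0.486,-0.656,0,-21.6,-0.486,-0.656,0,-21.6,-0.486,-0.656,0,-21.6,-0.486,-0.656,0,-21.6,-0.486,-0.656,0,-21.6,-0.486,-0.656,0,-21.6,-0.486,-0.656,0,-21.6,-0.486,-0.656,0,-21.6,-0.486,-0.656,0,-21.6,-0.486,-0.656,0,-21.6,-0.486,-0.656,0,-21.6,-0.486,-0.656,0,-21.6,-0.486,-0.656,0,-21.6,-0.486,-0.656,0,-21.6,-0.486,-0.656,0,-21.6,-0.486,-0.656,0,-21.6]' 0.0854
python3 - <<'E'
from h import *
s=read_state();print(s["ee_pos"],s["tcp_rot"],s["qvel"].round(3))
a=snapshot("wrist");M=T(a,s);save(a,"w1.png");print(np.array(a["mount"]).round(3))
for q in["hook_handle","hook_tip","hook"]: find(a,M,q)
for q in["hook_handle","hook"]:
  for d in silhouettes(a,q)[:2]:
    ys,xs=np.nonzero(d["pixels"]);P=np.array([pix2w(a,M,(x,y),.047)[:2] for x,y in zip(xs,ys)],np.float32)
    print(q,d["conf"],cv2.minAreaRect(P))
# orange mask
h=cv2.cvtColor(a["image"],cv2.COLOR_RGB2HSV);m=((h[...,0]>5)&(h[...,0]<22)&(h[...,1]>150)&(h[...,2]>80)).astype(np.uint8)
n,l,st,c=cv2.connectedComponentsWithStats(m);i=1+st[1:,4].argmax();print(st[i],c[i])
m2=((l==i)*1).astype(np.uint8);ys,xs=np.nonzero(m2);P=np.array([pix2w(a,M,(x,y),.047)[:2] for x,y in zip(xs,ys)],np.float32);print(cv2.minAreaRect(P))
E
```

```text
time: 3.15
ee_pos: [0.4201, -0.2439, 0.2452]
tcp_rot: [3.141, -0.001, 3.055]
force: [-1.3, 0.3, -0.1]
grip_width: 0.0857
finger_force: 0.0
[ 0.4201053  -0.24394569  0.24516803] [ 3.14069407e+00 -7.41240120e-04  3.05526345e+00] [ 0.009 -0.007 -0.002 -0.004 -0.003 -0.002]
[[ 0.001  0.957  0.29   0.074]
 [ 1.    -0.002  0.001  0.   ]
 [ 0.001  0.29  -0.957 -0.129]
 [ 0.     0.     0.     1.   ]]
hook_handle 0.97 [ 0.2338 -0.3811  0.0275] [117.   8.]
hook_handle 0.9 [ 0.4178 -0.2455  0.045 ] [280. 194.]
hook_handle 0.62 [0.3684 0.0097 0.0412] [536. 122.]
hook_tip 0.83 [ 0.2404 -0.3738  0.0331] [124.  14.]
hook_tip 0.65 [0.3777 0.0082 0.0388] [531. 132.]
hook_tip 0.55 [ 0.4211 -0.2467  0.0457] [279. 197.]
hook 0.76 [ 0.2365 -0.3762  0.0324] [121.   9.]
hook 0.75 [ 0.4199 -0.2474  0.0491] [278. 197.]
hook 0.6 [0.3711 0.0069 0.0401] [532. 125.]
hook_handle 0.84 ((0.2458573430776596, -0.3657263219356537), (0.0468943826854229, 0.022666141390800476), 84.67652893066406)
hook_handle 0.83 ((0.36855876445770264, 0.0009864605963230133), (0.051873572170734406, 0.09941942989826202), 57.098167419433594)
hook 0.74 ((0.2458522617816925, -0.36578112840652466), (0.04700445756316185, 0.022666141390800476), 84.67652893066406)
hook 0.65 ((0.44161728024482727, -0.24842990934848785), (0.02919435314834118, 0.14728157222270966), 84.27362060546875)
[ 265  145   30   88 2489] [278.79148252 188.21735637]
((0.4137846529483795, -0.2460668534040451), (0.028346005827188492, 0.0895809605717659), 84.27526092529297)
```

View pics/w1.png

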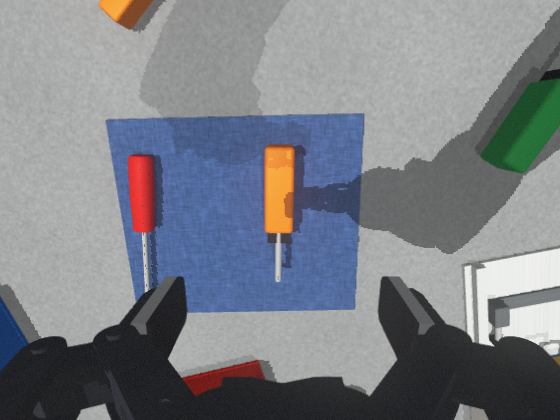

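The wrist view shows the hook upright at (279,188), prong end at (278,281), and the driver well clear at (143,190). The orange top measures 28x90 mm as it should, with a yaw of about -5.7°. Now I'll grasp it.

```bash
python3 -m handwheel '[0.006,-0.0025,0.05,0.7,0.006,-0.0025,0.1,0.7,0.006,-0.0025,0.15,0.7,0.006,-0.0025,0.19,0.7,0.006,-0.0025,0.21,0.7,0.006,-0.0025,0.222,0.7,0.006,-0.0025,0.222,0.7,0.006,-0.0025,0.222,0.7]'
python3 -m handwheel '[0,0,0,0,0,0,0,0,0,0,0,0,0,0,0,0,0,0,0,0,0,0,0,0,0,0,0,0,0,0,0,0]' 0.01
```

```text
time: 4.25
ee_pos: [0.4153, -0.2481, 0.0243]
tcp_rot: [-3.141, 0.002, 3.042]
force: [0.2, -0.2, -0.1]
grip_width: 0.0852
finger_force: 0.0
time: 5.05
ee_pos: [0.415, -0.2481, 0.0241]
tcp_rot: [-3.141, 0.001, 3.042]
force: [-0.4, 0.6, 6.1]
grip_width: 0.0296
finger_force: 60.3
```

```bash
python3 -m handwheel '[0,0,-0.03,0,0,0,-0.07,0,0,0,-0.11,0,0,0,-0.13,0,0,0,-0.13,0,0,0,-0.13,0]'
python3 - <<'E'
from h import *
a=snapshot("top");M=T(a);im=a["image"];h=cv2.cvtColor(im,cv2.COLOR_RGB2HSV)
m=(((h[...,0]<6)|(h[...,0]>174))&(h[...,1]>120)&(h[...,2]>100)); m[:, :240]=0;m[:,310:]=0;m[:120]=0;m[170:]=0
ys,xs=np.nonzero(m);print(xs.min(),xs.max(),ys.min(),ys.max());P=np.array([pix2w(a,M,(x,y),.058)[:2] for x,y in zip(xs,ys)],np.float32);print(cv2.minAreaRect(P))
# yellow plate
y=((h[...,0]>20)&(h[...,0]<34)&(h[...,1]>130));y[:,:235]=0;y[:,315:]=0;y[:120]=0;y[150:]=0
ys,xs=np.nonzero(y);P=np.array([pix2w(a,M,(u,v),.062)[:2] for u,v in zip(xs,ys)],np.float32);print(cv2.minAreaRect(P))
# white roof
w=((h[...,1]<40)&(h[...,2]>150)).astype(np.uint8);w[:,:225]=0;w[:,320:]=0;w[125:]=0
w=cv2.morphologyEx(w,cv2.MORPH_OPEN,np.ones((3,3),np.uint8))
ys,xs=np.nonzero(w);P=np.array([pix2w(a,M,(u,v),.082)[:2] for u,v in zip(xs,ys)],np.float32);print(cv2.minAreaRect(P))
s=read_state();print(s["ee_pos"],s["tcp_rot"],s["force"])
E
```

```text
time: 5.65
ee_pos: [0.4139, -0.2472, 0.1526]
tcp_rot: [3.141, -0.001, 3.042]
force: [0.7, -0.2, -2.2]
grip_width: 0.0292
finger_force: 59.5
259 292 127 144
((0.6768360137939453, 0.0715385228395462), (0.04637402296066284, 0.08400014042854309), 7.88259744644165)
((0.6770331859588623, 0.08183695375919342), (0.03411689028143883, 0.14399129152297974), 6.616466999053955)
((0.8757679462432861, 0.10844887048006058), (0.36482712626457214, 0.2543768882751465), 7.952632904052734)
[ 0.41320972 -0.24666935  0.15168784] [ 3.14002878e+00 -2.51698163e-03  3.04150621e+00] [-1.00817865  0.86725019 -2.44940923]
```

```bash
python3 -m handwheel '[-0.062,0.315,0,-13.3,-0.062,0.315,0,-13.3,-0.062,0.315,0,-13.3,-0.062,0.315,0,-13.3,-0.062,0.315,0,-13.3,-0.062,0.315,0,-13.3,-0.062,0.315,0,-13.3,-0.062,0.315,0,-13.3,-0.062,0.315,0,-13.3,-0.062,0.315,0,-13.3,-0.062,0.315,0,-13.3,-0.062,0.315,0,-13.3]'
python3 - <<'E'
from h import *
s=read_state();print(s["ee_pos"],s["tcp_rot"],s["qvel"].round(3))
a=snapshot("wrist");M=T(a,s);save(a,"w2.png",None,1.4)
for q in["pull_loop","hook_tip","tray"]: find(a,M,q)
for X in [(.645,.078,.055)]: print(w2pix(a,M,X))
E
```

```text
time: 6.9
ee_pos: [0.5072, 0.0587, 0.1531]
tcp_rot: [-3.142, -0.0, -3.011]
force: [0.5, -0.0, -2.1]
grip_width: 0.0295
finger_force: 60.1
[0.50716413 0.05868205 0.15311613] [-3.14156930e+00 -4.94277196e-04 -3.01132926e+00] [ 0.004 -0.003  0.006  0.001  0.002  0.001]
pull_loop 0.56 [ 0.4769 -0.1695  0.0013] [ 16. 138.]
hook_tip 0.94 [0.4884 0.0575 0.1705] [284. 275.]
hook_tip 0.59 [0.3856 0.0167 0.0452] [242.  36.]
[282.91155346 382.39701814]
```

View pics/w2.png

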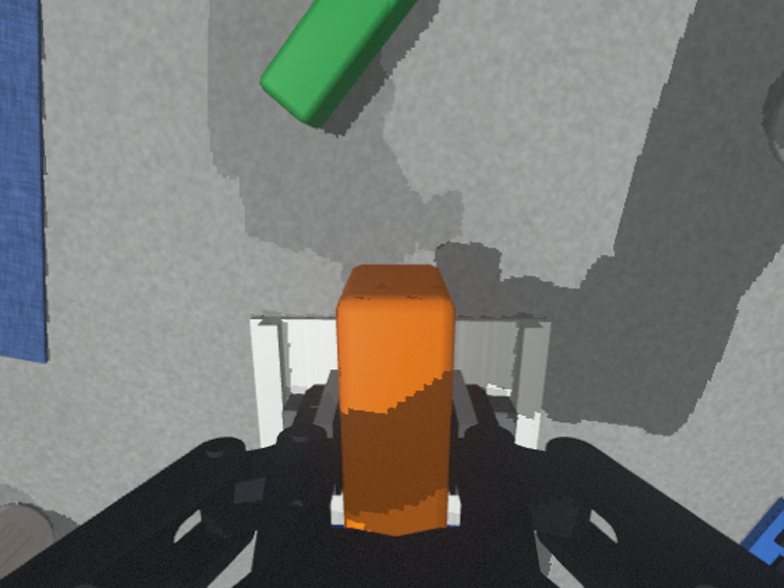

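The held handle hides the loop, so I'll step sideways and up for a clear look at it.

```bash
python3 -m handwheel '[-0.05,-0.10,-0.1,0,-0.05,-0.10,-0.1,0,-0.05,-0.10,-0.1,0,-0.05,-0.10,-0.1,0,-0.05,-0.10,-0.1,0,-0.05,-0.10,-0.1,0]'
python3 - <<'E'
from h import *
s=read_state();print(s["ee_pos"],s["tcp_rot"],s["qvel"].round(3))
a=snapshot("wrist");M=T(a,s);save(a,"w3.png",None,1.4);np.savez("w3.npz",M=M,K=a["camera_matrix"],k1=a["k1"],im=a["image"])
for q in["pull_loop","hook_tip","tray"]: find(a,M,q)
print(w2pix(a,M,(.645,.078,.055)))
E
```

```text
time: 7.7
ee_pos: [0.5689, -0.0323, 0.252]
tcp_rot: [3.14, -0.003, -3.009]
force: [-0.9, -0.5, -2.6]
grip_width: 0.0293
finger_force: 60.3
[ 0.56889177 -0.03233211  0.25203522] [ 3.14046640e+00 -2.67558241e-03 -3.00935462e+00] [ 0.013  0.002 -0.023 -0.001 -0.003 -0.001]
pull_loop 0.68 [0.6778 0.113  0.0413] [393. 301.]
pull_loop 0.24 [ 0.4869 -0.2473 -0.0017] [96. 87.]
hook_tip 0.85 [ 0.5524 -0.0323  0.2687] [287. 280.]
hook_tip 0.85 [0.4033 0.0034 0.0423] [344.  23.]
hook_tip 0.42 [ 0.712  -0.1896  0.0769] [116. 313.]
tray 0.6 [0.6763 0.1106 0.0468] [393. 302.]
[372.49753262 277.40730955]
```

View pics/w3.png

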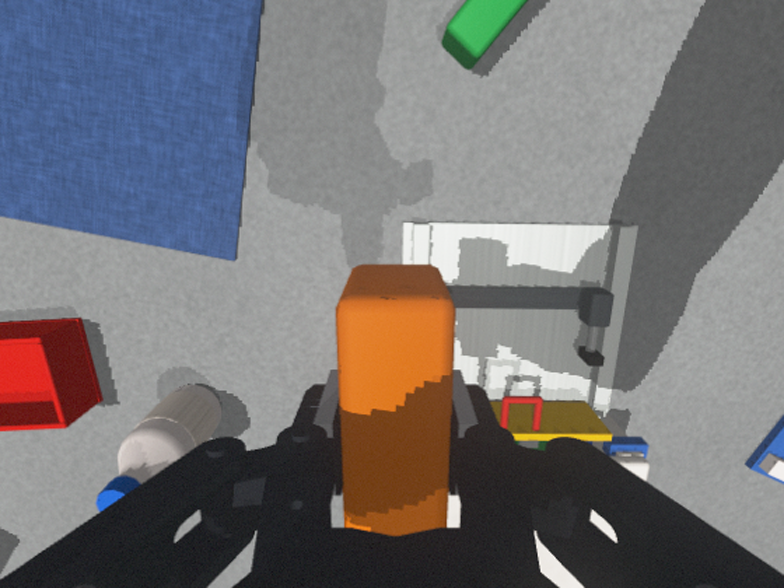

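The loop is clear at view (521,415), with its near bar at row 401 and the yellow plate behind. I'll measure it.

Run:
```python
from h import *
z=np.load("w3.npz");a=dict(camera_matrix=z["K"],k1=float(z["k1"]));M=z["M"];h=cv2.cvtColor(z["im"],cv2.COLOR_RGB2HSV)
m=(((h[...,0]<6)|(h[...,0]>174))&(h[...,1]>130)&(h[...,2]>90));m[:275]=0;m[320:]=0;m[:,:345]=0;m[:,400:]=0
ys,xs=np.nonzero(m);print(xs.min(),xs.max(),ys.min(),ys.max())
P=np.array([pix2w(a,M,(u,v),.058)[:2] for u,v in zip(xs,ys)],np.float32)
for yaw in (7.0,7.6,8.2):
  t=np.radians(yaw);c=np.array([np.cos(t),np.sin(t)]);n=np.array([-c[1],c[0]])
  u=P@c;v=P@n;near=u.min();print(yaw,"u",np.percentile(u,[0,2,98,100]).round(4),"v",np.percentile(v,[0,1,99,100]).round(4))
  mid=(np.percentile(v,1)+np.percentile(v,99))/2; L=c*(near+.0175)+n*mid;print("loop centre",L.round(4))
# yaw of apron front edge/plate edge
y=((h[...,0]>20)&(h[...,0]<34)&(h[...,1]>130));y[:,:350]=0;y[:270]=0;y[330:]=0
B=[]
for col in range(392,430):
  r=np.nonzero(y[:,col])[0]
  if len(r): B.append(pix2w(a,M,(col,r.min()),.062)[:2])
B=np.array(B);f=np.polyfit(B[:,1],B[:,0],1);print("plate edge yaw",np.degrees(np.arctan(-f[0])),B[0],B[-1])
g=cv2.cvtColor(z["im"],cv2.COLOR_RGB2GRAY).astype(int);B=[]
for col in range(310,430,4):
  d=g[153:170,col]-g[150:167,col];B.append(pix2w(a,M,(col,151.5+d.argmax()),.006)[:2])
B=np.array(B);f=np.polyfit(B[:,1],B[:,0],1);print("apron edge yaw",np.degrees(np.arctan(-f[0])),B[15])
```

```text
357 387 283 307
7.0 u [0.6548 0.6548 0.6829 0.6845] v [-0.0165 -0.0162  0.0145  0.0147]
loop centre [0.6674 0.0811]
7.6 u [0.6548 0.6549 0.6829 0.6845] v [-0.0236 -0.0232  0.0074  0.0078]
loop centre [0.6675 0.0811]
8.2 u [0.6546 0.6547 0.6828 0.6846] v [-0.0307 -0.0302  0.0004  0.0009]
loop centre [0.6673 0.0811]
plate edge yaw -9.905299488900939 [0.65022117 0.09877782] [0.66161857 0.14307282]
apron edge yaw 7.044490838166262 [0.52513786 0.06243106]
```

```bash
python3 -m handwheel '[-0.013,0.099,0,0,-0.013,0.099,0,0,-0.013,0.099,0.05,0,-0.013,0.099,0.1,0,-0.013,0.099,0.135,0,-0.013,0.099,0.143,0,-0.013,0.099,0.143,0,-0.013,0.099,0.143,0]'
python3 - <<'E'
from h import *
s=read_state();print(s["ee_pos"],s["tcp_rot"],s["qvel"].round(3))
a=snapshot("scene");M=T(a);c=(290,180,410,270);save(a,"s2.png",c,6)
for n,X in dict(loop=(.6674,.0811,.055),tip_end=(s["ee_pos"][0]+.0981,s["ee_pos"][1]+.013,s["ee_pos"][2]-.018)).items(): print(n,(w2pix(a,M,X)-[290,180])*6)
w=snapshot("wrist");mt=np.array(w["mount"]);S=dict(ee_pos=[0.4201053,-0.24394569,0.24516803],tcp_rot=[3.14069407,-7.41240120e-04,3.05526345])
print("rod end w1",pix2w(w,T(w,S),(278,281),.041), "expect .4138+.1035*.995=.517,-.2564")
E
```

```text
time: 8.7
ee_pos: [0.5717, 0.0671, 0.1122]
tcp_rot: [-3.141, 0.003, -3.009]
force: [0.7, 0.2, -1.0]
grip_width: 0.0291
finger_force: 60.3
[0.57166371 0.06711717 0.11218429] [-3.14122447  0.00316512 -3.00935922] [-0.003 -0.016  0.022 -0.004 -0.001  0.   ]
loop [296.59421932 245.70661335]
tip_end [305.05029896 184.62330544]
rod end w1 [ 0.51795307 -0.25643053  0.041     ] expect .4138+.1035*.995=.517,-.2564
```

View pics/s2.png

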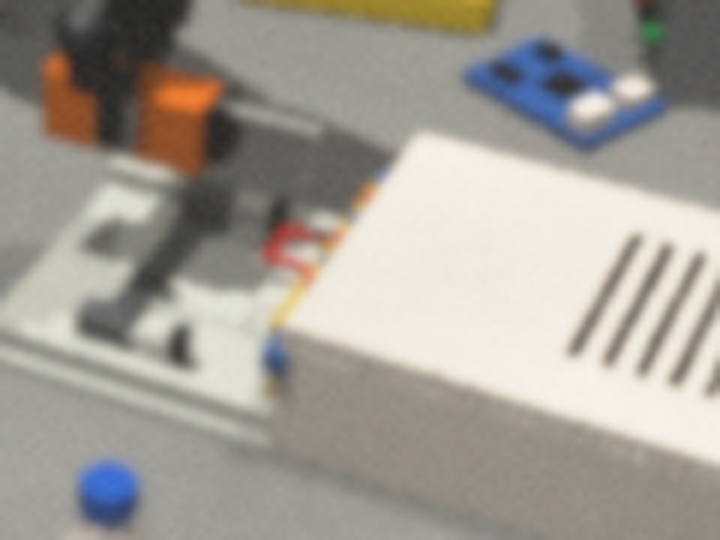

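```bash
python3 -m handwheel '[0.003,0.001,0,0,0.003,0.001,0.012,0,0.003,0.001,0.024,0,0.003,0.001,0.036,0,0.003,0.001,0.046,0,0.003,0.001,0.053,0,0.003,0.001,0.056,0,0.003,0.001,0.056,0]'
python3 - <<'E'
from h import *
s=read_state();print(s["ee_pos"],s["tcp_rot"],s["force"])
a=snapshot("scene");c=(290,180,410,270);save(a,"s3.png",c,6)
E
```

```text
time: 9.6
ee_pos: [0.5666, 0.0676, 0.0536]
tcp_rot: [3.141, -0.001, -3.009]
force: [0.2, 0.0, -1.1]
grip_width: 0.0296
finger_force: 60.3
[0.56655563 0.06760922 0.05357525] [ 3.14141799e+00 -1.28026226e-03 -3.00949860e+00] [ 0.17522215  0.04067387 -1.14250732]
```

View pics/s3.png

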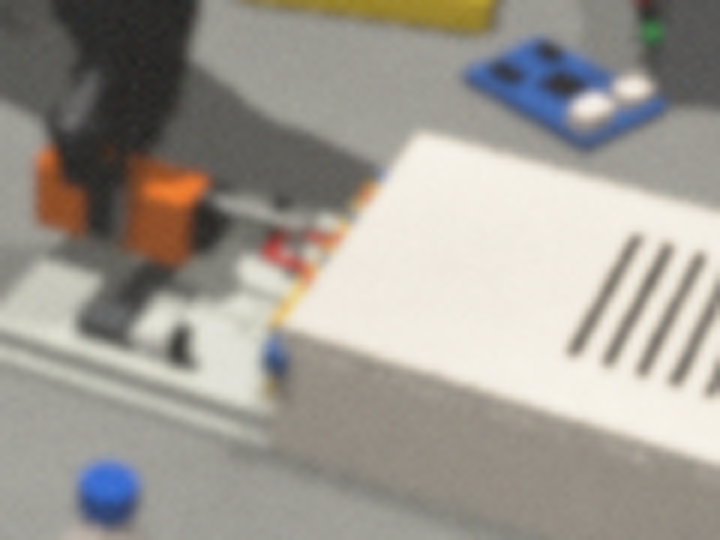

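The prong sits in the loop at crop (290,240) with no contact force. Now I'll pull gently.

```bash
python3 -m handwheel '[0.001,0,0,0,0.003,0,0,0,0.005,0,0,0,0.007,0,0,0,0.009,0,0,0,0.011,0,0,0,0.013,0,0,0,0.015,0,0,0,0.017,0,0,0,0.019,0,0,0,0.021,0,0,0,0.023,0,0,0,0.025,0,0,0,0.027,0,0,0,0.029,0,0,0]'
python3 - <<'E'
from h import *
s=read_state();print(s["ee_pos"],s["force"],s["torque"])
z=np.load("w3.npz");a=dict(camera_matrix=z["K"],k1=float(z["k1"]));
for zz in(.02,.03): print(pix2w(a,z["M"],(422,254),zz)[:2], pix2w(a,z["M"],(425,215),zz)[:2])
E
```

```text
time: 11.15
ee_pos: [0.5399, 0.0638, 0.0551]
tcp_rot: [-3.141, 0.004, -3.01]
force: [6.2, 1.7, -3.1]
grip_width: 0.0297
finger_force: 60.1
[0.53987179 0.06379732 0.05511688] [ 6.16304353  1.69882632 -3.14219287] [ 0.14960835 -0.94157817 -0.02695321]
[0.62332485 0.14262753] [0.57606839 0.13380183]
[0.61979436 0.13752262] [0.57384687 0.12894139]
```

```bash
python3 -m handwheel '[0.002,0,0,0,0.004,0,0,0,0.006,0,0,0,0.008,0,0,0,0.010,0,0,0,0.012,0,0,0,0.014,0,0,0,0.016,0,0,0,0.018,0,0,0,0.020,0,0,0,0.022,0,0,0,0.023,0,0,0]'
python3 -m handwheel '[0.001,0,0,0,0.002,0,0,0,0.003,0,0,0,0.004,0,0,0,0.005,0,0,0]'
```

```text
time: 12.35
ee_pos: [0.517, 0.0608, 0.0551]
tcp_rot: [-3.141, 0.003, -3.01]
force: [5.8, 0.5, -1.8]
grip_width: 0.0293
finger_force: 60.1
time: 12.85
ee_pos: [0.5132, 0.0603, 0.0552]
tcp_rot: [-3.142, 0.006, -3.009]
force: [8.5, 1.2, -4.1]
grip_width: 0.0295
finger_force: 60.0
```

```bash
python3 -m handwheel '[0.001,0,0,0,0.002,0,0,0,0.002,0,0,0]'
```

```text
time: 13.15
ee_pos: [0.5118, 0.0601, 0.0553]
tcp_rot: [3.142, 0.007, -3.009]
force: [9.4, 1.4, -5.6]
grip_width: 0.0292
finger_force: 59.8
```

```bash
python3 -m handwheel '[0.001,0,0,0,0.002,0,0,0,0.003,0,0,0,0.003,0,0,0]'
```

```text
time: 13.55
ee_pos: [0.5099, 0.0598, 0.0554]
tcp_rot: [3.141, 0.009, -3.009]
force: [12.6, 1.8, -6.5]
grip_width: 0.0292
finger_force: 59.7
```

```bash
python3 -m handwheel '[0.001,0,0,0,0.002,0,0,0,0.003,0,0,0,0.003,0,0,0,0.003,0,0,0,0.003,0,0,0]'
python3 -m handwheel '[0,0,0,0,0,0,0,0,0,0,0,0,0,0,0,0,0,0,0,0,0,0,0,0,0,0,0,0,0,0,0,0,0,0,0,0,0,0,0,0]'
```

```text
time: 14.15
ee_pos: [0.5083, 0.0596, 0.0555]
tcp_rot: [3.141, 0.011, -3.009]
force: [15.0, 3.2, -9.8]
grip_width: 0.0293
finger_force: 59.9
time: 15.15
ee_pos: [0.5083, 0.0596, 0.0555]
tcp_rot: [3.141, 0.011, -3.009]
force: [15.2, 2.7, -10.0]
grip_width: 0.0292
finger_force: 59.9
```

Held 1 s at about 15.4 N with the tray still; that is more than friction alone can give, so it is on the stop. Now I'll ease off.

```bash
python3 -m handwheel '[-0.001,0,0,0,-0.002,0,0,0,-0.003,0,0,0,-0.004,0,0,0,-0.005,0,0,0,-0.006,0,0,0,-0.007,0,0,0,-0.008,0,0,0,-0.009,0,0,0,-0.01,0,0,0,-0.01,0,0,0,-0.01,0,0,0]'
```

```text
time: 16.35
ee_pos: [0.5121, 0.0603, 0.0541]
tcp_rot: [-3.142, -0.001, -3.01]
force: [2.6, 0.2, 0.7]
grip_width: 0.0291
finger_force: 61.1
```

```bash
python3 -m handwheel '[-0.001,0,0,0,-0.003,0,0,0,-0.005,0,0,0,-0.006,0,0,0,-0.006,0,0,0,-0.006,0,0,0]'
```

```text
time: 16.95
ee_pos: [0.518, 0.0612, 0.0541]
tcp_rot: [3.141, -0.001, -3.009]
force: [-0.5, -1.0, -1.2]
grip_width: 0.0293
finger_force: 61.1
```

```bash
python3 -m handwheel '[-0.002,0,0,0,-0.002,0,-0.006,0,-0.002,0,-0.014,0,-0.002,0,-0.022,0,-0.002,0,-0.022,0]'
python3 -m handwheel '[0,0,-0.01,0,0,0,-0.02,0,0,0,-0.04,0,0,0,-0.07,0,0,0,-0.10,0,0,0,-0.12,0,0,0,-0.12,0,0,0,-0.12,0]'
python3 - <<'E'
from h import *
s=read_state();print(s["ee_pos"],s["tcp_rot"],s["force"])
a=snapshot("scene");save(a,"s4.png",(150,110,430,310),2.8)
E
```

```text
time: 17.45
ee_pos: [0.5219, 0.0614, 0.0782]
tcp_rot: [-3.141, 0.003, -3.009]
force: [0.5, -0.2, -1.3]
grip_width: 0.0294
finger_force: 61.1
time: 18.25
ee_pos: [0.5205, 0.0614, 0.1966]
tcp_rot: [-3.141, 0.001, -3.009]
force: [-0.6, -0.1, -2.6]
grip_width: 0.0295
finger_force: 61.1
[0.5205052  0.06141271 0.19660815] [-3.14140334e+00  9.76516229e-04 -3.00946900e+00] [-0.58427855 -0.14986719 -2.60713433]
```

View pics/s4.png

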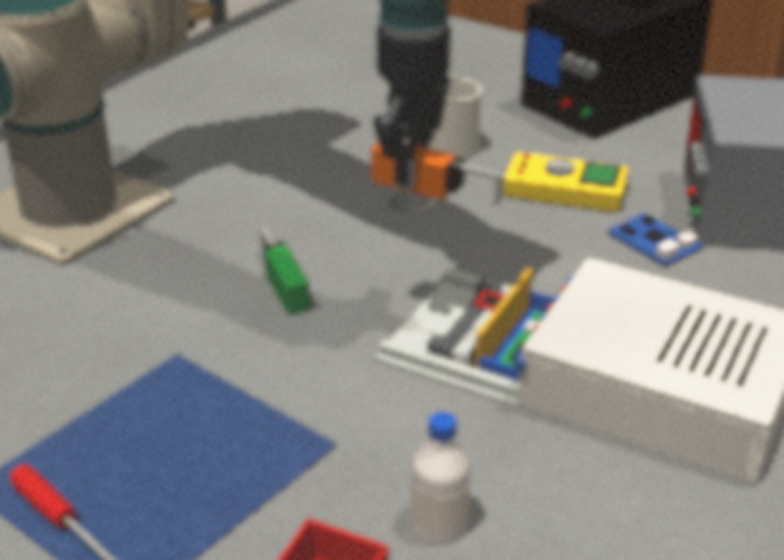

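The tray is drawn out with its plate at the stop, view (500,310), and the loop at (487,298) is free of the hook, which is held level. Now back to the mat.

```bash
python3 -m handwheel '[0.115,-0.343,0,11,0.115,-0.343,0,11,0.115,-0.343,0,11,0.115,-0.343,0,11,0.115,-0.343,0,11,0.115,-0.343,0,11,0.115,-0.343,0,11,0.115,-0.343,0,11,0.115,-0.343,0,11,0.115,-0.343,0,11,0.115,-0.343,0,11,0.115,-0.343,0,11,0.115,-0.343,0,11]'
python3 - <<'E'
from h import *
s=read_state();print(s["ee_pos"],s["tcp_rot"])
w=snapshot("wrist");M=T(w,s);h=cv2.cvtColor(w["image"],cv2.COLOR_RGB2HSV)
find(w,M,"driver");find(w,M,"mat")
r=(((h[...,0]<6)|(h[...,0]>174))&(h[...,1]>150)&(h[...,2]>90)).astype(np.uint8)
n,l,st,c=cv2.connectedComponentsWithStats(r)
for i in range(1,n):
  if st[i,4]>200: print(st[i],pix2w(w,M,c[i],.02),"right edge",pix2w(w,M,(st[i,0]+st[i,2],c[i][1]),.02))
b=((h[...,0]>100)&(h[...,0]<125)&(h[...,1]>90)).astype(np.uint8);n,l,st,c=cv2.connectedComponentsWithStats(b);i=1+st[1:,4].argmax();print("mat",st[i],pix2w(w,M,(st[i,0],st[i,1]),.003),pix2w(w,M,(st[i,0]+st[i,2],st[i,1]),.003))
E
```

```text
time: 19.6
ee_pos: [0.4519, -0.2925, 0.1963]
tcp_rot: [3.141, -0.0, 3.084]
force: [0.3, -0.7, -0.8]
grip_width: 0.0292
finger_force: 61.1
[ 0.4518658  -0.29249551  0.19633067] [ 3.14145138e+00 -4.60302882e-05  3.08367708e+00]
driver 0.96 [ 0.4147 -0.4019  0.0268] [159. 170.]
mat 0.74 [ 0.4227 -0.2843  0.003 ] [288. 167.]
[ 151  116   30   94 2553] [ 0.40819688 -0.39764553  0.02      ] right edge [ 0.40905402 -0.38291329  0.02      ]
mat [  126    74   307   234 48449] [ 0.32989701 -0.42689979  0.003     ] [ 0.34567514 -0.14940521  0.003     ]
```

```bash
python3 -m handwheel '[0,0,0.04,0,0,0,0.08,0,0,0,0.12,0,0,0,0.145,0,0,0,0.158,0,0,0,0.164,0,0,0,0.167,0,0,0,0.169,0,0,0,0.169,0,0,0,0.169,0]'
```

```text
time: 20.75
ee_pos: [0.4523, -0.2943, 0.0284]
tcp_rot: [-3.14, 0.002, 3.082]
force: [-0.0, -0.2, -1.0]
grip_width: 0.0294
finger_force: 61.1
```

```bash
python3 -m handwheel '[0,0,0.001,0,0,0,0.002,0,0,0,0.003,0,0,0,0.003,0]'
python3 -m handwheel '[0,0,0.001,0,0,0,0.001,0,0,0,0.001,0]'
```

```text
time: 21.15
ee_pos: [0.4515, -0.2937, 0.0242]
tcp_rot: [3.141, -0.0, 3.082]
force: [0.9, -0.1, -1.4]
grip_width: 0.0294
finger_force: 61.1
time: 21.45
ee_pos: [0.4515, -0.2937, 0.0241]
tcp_rot: [3.142, -0.0, 3.082]
force: [-3.0, 1.8, 6.5]
grip_width: 0.0294
finger_force: 62.0
```

Touching the mat (6.5 N up). Next I'll release, rise and check.

```bash
python3 -m handwheel '[0,0,0,0,0,0,0,0,0,0,0,0,0,0,0,0,0,0,0,0,0,0,0,0]' 0.07
python3 -m handwheel '[0,0,-0.01,0,0,0,-0.03,0,0,0,-0.06,0,0,0,-0.1,0,0,0,-0.15,0,0,0,-0.19,0,0.06,0,-0.2,0,0.08,0,-0.2,0,0.08,0,-0.2,0,0.08,0,-0.2,0]'
python3 - <<'E'
from h import *
s=read_state();print(s["ee_pos"],s["force"])
w=snapshot("wrist");M=T(w,s);find(w,M,"hook_handle");save(w,"w9.png")
h=cv2.cvtColor(w["image"],cv2.COLOR_RGB2HSV);m=((h[...,0]>5)&(h[...,0]<22)&(h[...,1]>150)&(h[...,2]>80)).astype(np.uint8)
n,l,st,c=cv2.connectedComponentsWithStats(m);i=1+st[1:,4].argmax();ys,xs=np.nonzero(l==i);print(cv2.minAreaRect(np.array([pix2w(w,M,(x,y),.047)[:2] for x,y in zip(xs,ys)],np.float32)))
E
```

```text
time: 22.05
ee_pos: [0.4515, -0.2937, 0.0232]
tcp_rot: [3.142, -0.0, 3.082]
force: [-0.3, -0.6, -1.0]
grip_width: 0.0699
finger_force: 0.0
time: 23.05
ee_pos: [0.3716, -0.2891, 0.2241]
tcp_rot: [-3.141, 0.002, 3.081]
force: [0.8, 0.1, 0.3]
grip_width: 0.0699
finger_force: 0.0
[ 0.37164959 -0.28911217  0.22412248] [0.77093982 0.13094767 0.25370443]
hook_handle 0.97 [ 0.3905 -0.0125  0.0196] [548. 197.]
hook_handle 0.74 [ 0.4498 -0.2882  0.0445] [287. 274.]
((0.22374223172664642, -0.35857823491096497), (0.02791985496878624, 0.06196366623044014), 41.11417770385742)
```

View pics/w9.png

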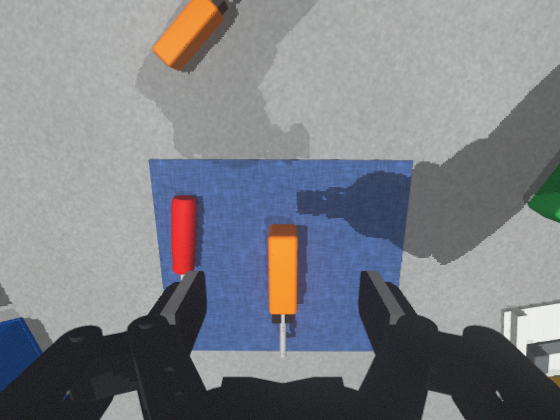

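The hook stands upright in the middle of the mat at (283,270), the driver at (184,235) is undisturbed, and the gripper is clear. Handing in.

```bash
python3 -c "
from plant import *
print(close_job())"
```

```text
the job is handed in; nothing more can be done
None
```

I dragged the tray out onto its sprung stop, held it there for 1 s at about 15 N, unhooked it, laid the hook tool upright within about 1 cm of the mat's middle, and handed the job in at about 23 s.

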